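# Set out the shelf behind the front door

## Task

Set out the things on the dark board of the door shelf: lay the key ring flat in the middle of the square dish, stand the mug upright in the middle of the round turntable tray, put the small wooden box on the board midway between tray and dish, and set the small round tin centred on top of the box. Leave the phone stand, the tumbler of pens and the large tin where they are.

Things in the scene. Friction and masses are not known exactly. Their poses are not given: they have to be found in the camera images.
- key_ring: aluminium key ring lying flat, 92 mm long: at its -x end a fob 40 x 18 mm, 8 mm thick (its middle 26 mm from the origin along own -x), then a ring 28 mm across, then two splayed steel keys 3 mm thick at the +x end. Origin: middle of its length, on its underside; x along its length, z up. Pinch it across the fob (18 mm, own y)
- mug: small red ceramic mug, round, 58 mm outer diameter at the rim, 70 mm tall, wall 4 mm, open at the top, with one handle standing out at its own +y to about 25 mm beyond the wall. Origin: centre of its underside, z up; free of the handle across its x. Its place is on the turntable
- box: small closed wooden box with flat fixed lid and a tiny brass clasp, 76 mm (x) x 50 mm (y) x 34 mm tall. Origin: centre of its underside, z up; graspable across y. Its place is on the board midway between turntable and dish; which way its sides point is free
- tin: small flat round aluminium tin, closed, 46 mm diameter, 20 mm tall. Origin: centre of its underside, z up. Its place is on top of the wooden box
- board: long dark wooden board, fixed on the shelf, 150 mm (x) x 560 mm (y) x 10 mm thick. Origin: centre of its underside, z up. Turntable and dish stand on its two halves (which is where changes), each centred 200 mm from the board's centre along its y, so the point midway between them is the board's centre
- turntable: round grey plastic turntable tray, fixed on the board, 142 mm outer diameter, its platter turning stiffly about the vertical axis through the centre. Origin: centre of its underside (10 mm above the shelf), z up. The platter's flat floor is 12 mm above the origin, its rim (inner diameter about 128 mm) 18 mm above the origin
- dish: low square white ceramic dish, fixed on the board, 136 mm square outside, 126 mm inside, 14 mm tall. Origin: centre of its underside (10 mm above the shelf), z up; its inner floor is 5 mm above the origin
- phone_stand: black phone stand, 75 x 64 mm, about 80 mm tall, with a leaning back plate; loose, to be left alone. Origin: centre of its underside
- large_tin: large round aluminium tin, 80 mm diameter, 48 mm tall; loose, to be left alone. Origin: centre of its underside
- tumbler: clear glass tumbler, 74 mm diameter at the rim, 100 mm tall, holding pens that stick up to about 155 mm; loose, to be left alone. Origin: centre of its underside
There are look-alikes about, which are no part of the job. Of the things that look like the tin, take the one that is nearest to the robot's base at the start.

How it is judged (in metres and radians):
At the end, for the whole second after the job is handed in: Key ring flat in the dish and mug upright on the turntable, each within 15 mm of centre; box flat on the board within 15 mm of the midpoint of tray and dish (the board's centre); small tin flat on the box within 12 mm of its centre; all tilted under 0.1 rad and slower than 0.02 m/s (horizontal distance between key_ring and dish below 0.015 m and z of key_ring in the frame of dish below 0.009 m and angle between each of key_ring, mug, box, tin's own z axis and vertical below 0.1 rad and horizontal distance between mug and turntable below 0.015 m and z of mug in the frame of turntable below 0.016 m and horizontal distance between box and board below 0.015 m and z of box in the frame of board below 0.014 m and horizontal distance between tin and box below 0.012 m and z of tin in the frame of box between 0.03 and 0.038 m and linear speed of each of key_ring, mug, box, tin below 0.02 m/s); the robot touches nothing.
It fails at once if the phone stand is shifted by more than 20 mm (distance of phone_stand from where it was at the start of the episode above 0.02 m).
It fails at once if the large tin is shifted by more than 20 mm (distance of large_tin from where it was at the start of the episode above 0.02 m).
It fails at once if the tumbler of pens is shifted by more than 20 mm (distance of tumbler from where it was at the start of the episode above 0.02 m).
It also fails if it takes over 118 s, if anything falls off the work surface, if the arm or the gripper's body presses on something with over 40 N, if the wrist force passes 120 N, or if a joint passes its speed limit or range.

## Robot

A 6-joint arm with a two-finger parallel gripper is mounted at the origin on the work surface. World frame = base frame: x ahead of the robot, y to its left, z up, the work surface at z = 0. Lengths are in m, angles in degrees, forces in N, time in s.
With the tool pointing down it reaches from about 0.35 to 0.875 m from the base axis. Payload 4.2 kg.
Tool frame: the origin (TCP) lies between the finger pads; the fingertips stand 17 mm ahead of it and the grasp point (between the pads) lies 2 mm behind it; z points along the fingers, y is the line along which they close (so a half turn about z gives the same grasp; the last joint's range is limited). The gripper opens to 87 mm and grips with 3 to 60 N. Pads are 19 mm wide; open, the fingers measure 117 mm over their backs; the gripper's body (75 mm by 190 mm) begins 51 mm behind the grasp point.
Start: joints at [88.843, 22.042, 0.453, 0, -68.411, -14.817], TCP at [0.172, 0.601, 0.24] pointing down, gripper open.
Joint ranges: [-179.83, 179.83], [-69.29, 118.12], [-61.27, 80.66], [-181.25, 117.63], [-171.15, -9.14], [-177.46, 177.46]. Speed limits (degrees/s): [159.86, 159.86, 180, 180, 180, 180].

## Interface

Orientations are given as a 3x3 rotation matrix whose columns are the frame's x, y, z axes.
In Python, from station import r gives the robot as it stands.
- The arm moves only by the tool servo_tool, never from a script. Its argument "targets" is a list of rows, each a list of 5 numbers: the shift along the world's x, y, z in units of 30 mm (1.0 is 30 mm), then the turn about the world's z in rad, then the finger opening in mm, from 0 to 87. In form: [[x, y, z, turn, gripper], ...]. A call has exactly 5 rows; each row is the pose to reach, as a shift and turn from the pose commanded when the call began; what a row does not reach only later rows make up. A row lasts 1/12 s, in which the tool goes at most 41.7 mm and 7.16 degrees, less where a joint would pass 70% of its speed; a pose out of reach is approached as far as the arm can. A call with a gripper value outside its range is refused whole. The fingers move at their own pace and stop on an object; the grip force is fixed at half the most. Time passes only in rows, so rows that repeat a pose let the fingers close, or fill a call up. It gives the time, the measured TCP pose, the force, the opening and the grip force at its end, in the units of the state.
- r.sense(): the state, without advancing time (a new reading comes with each control period).
- r.capture(name): name is "scene" or "top" or "wrist"; returns a dict with "pixels" (420x560x3 uint8, red, green, blue), "fx", "fy", "cx", "cy" (pixels), "dist_coeffs" ([k1, k2, p1, p2, k3] as OpenCV has them; the pictures are not rectified), "world_from_camera" (4x4, takes a point from camera to world coordinates). Camera axes: x right, y down, z forward; pixel columns grow to the right and rows downward; lengths in m; the calibration is good to about 2 mm. A picture is of the moment at which its call begins. There is no depth.
- r.finish_job(): hands the job in; it is judged then, once.
The state is a dict: "time_s": time; "joints": joint angles; "joint_velocities": joint speeds; "effort": joint torques, N m; "tcp_pos": TCP position; "ee_rot": TCP orientation; "wrist_force": force on the tool from outside, world axes, zero at the start; "moment": the same for the moment, N m; "gripper_width": opening from 0.0 (shut) to 1.0 (fully open); "gripper_force": force on a finger pad.
Only numpy, scipy, OpenCV 4.12 (cv2) and the standard library are available. Lean on these libraries where they do the work, as an engineer would, in place of code of your own. Each camera call takes 0.05 s, during which the arm holds its last target. There are 200 camera calls.

## Working session

There is one attempt and no reset: what is moved stays moved. The work goes in short steps, Python scripts to look and compute and a tool call to move; the robot and the scene stay as the last step left them, time stands still between calls to the robot, and variables do not carry over. Pictures are saved under pics/ and viewed, at most 14 in all, crops included, and the job is handed in when it is done.

Besides the shell and the picture viewer there is one more tool, called after ">>>" as name(argument=value, ...), one argument or row to a line, values as JSON. servo_tool: Moves the arm, as the interface text tells. Its arguments: {"type":"object","properties":{"targets":{"type":"array","items":{"type":"array","items":{"type":"number"}}}},"required":["targets"]}

```bash
mkdir -p pics; ls; python3 - <<'E'
from station import r
import cv2,pickle
s=r.sense();print({k:s[k] for k in('time_s','tcp_pos','ee_rot','gripper_width')})
d={}
for n in('scene','top','wrist'):
    c=r.capture(n);d[n]=c;cv2.imwrite(f'pics/a_{n}.png',c['pixels'][:,:,::-1])
    print(n,c['fx'],c['cx'],c['cy'],c['dist_coeffs'],c['world_from_camera'])
pickle.dump(d,open('a.pkl','wb'))
E
```

```text
pics
{'time_s': 0.0, 'tcp_pos': array([0.17181766, 0.6003064 , 0.23840927]), 'ee_rot': array([[ 9.61338324e-01, -2.75369450e-01, -5.40715061e-04],
       [-2.75369965e-01, -9.61335743e-01, -2.22979147e-03],
       [ 9.42077355e-05,  2.29248068e-03, -9.99997368e-01]]), 'gripper_width': 0.9987103655432503}
scene 505.7964506744682 284.23700866909564 203.06181573110285 [-0.08334536  0.          0.          0.          0.        ] [[-0.75852815  0.44024636 -0.48043542  1.12575621]
 [ 0.65161315  0.51916536 -0.55305301  0.67097271]
 [ 0.00594585 -0.73256431 -0.68067186  0.8673273 ]
 [ 0.          0.          0.          1.        ]]
top 424.36804036570254 280.21345032528745 204.18495919488834 [-0.13050084  0.          0.          0.          0.        ] [[-0.03427976 -0.97532917  0.21807778  0.2872296 ]
 [-0.99940518  0.03263103 -0.01115831 -0.00688107]
 [ 0.00376692 -0.21833056 -0.9758676   1.25695111]
 [ 0.          0.          0.          1.        ]]
wrist 368.31339436496245 272.9073403802802 214.03544866684933 [0.00886373 0.         0.         0.         0.        ] [[-0.27477173 -0.93194215 -0.23661007  0.23627618]
 [-0.96150807  0.26674425  0.06595248  0.58341461]
 [ 0.00165048  0.24562437 -0.96936368  0.38357008]
 [ 0.          0.          0.          1.        ]]
```

View pics/a_scene.png

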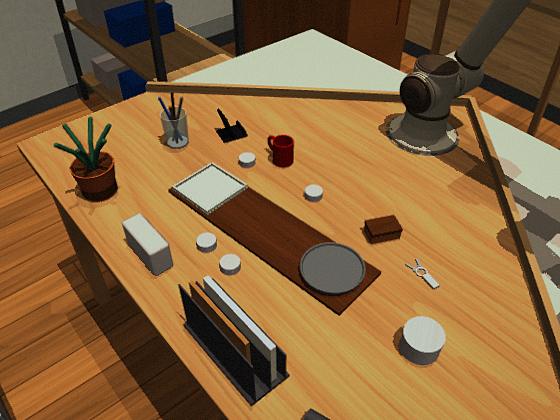

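View pics/a_top.png

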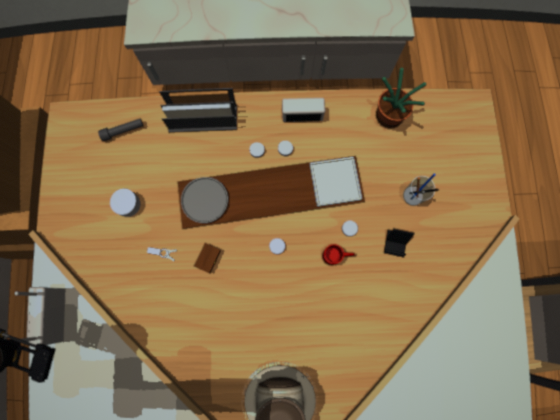

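Four things look like the small tin. In scene they are at (314,193), (247,160), (206,242) and (230,264); in top at (277,246), (350,228), (285,148) and (257,149). The one at top (277,246) / scene (314,193) looks nearest the base at top (280,400). The turntable is on the +y half of the board (top (205,200)) and the dish on the -y half (top (336,181)). Next I'll enlarge crops to confirm this.

```bash
python3 - <<'E'
import cv2
def crop(n,x,y,w,h):
    im=cv2.imread(f'pics/a_{n}.png')[y:y+h,x:x+w]
    im=cv2.resize(im,None,fx=3,fy=3,interpolation=cv2.INTER_CUBIC)
    for i in range(0,w,20): cv2.putText(im,str(x+i),(3*i,10),0,.35,(255,255,255),1); cv2.line(im,(3*i,12),(3*i,18),(255,255,255),1)
    for i in range(20,h,20): cv2.putText(im,str(y+i),(0,3*i+4),0,.35,(255,255,255),1)
    cv2.imwrite(f'pics/crop_{n}.png',im)
crop('top',138,140,266,140); crop('scene',165,125,266,190)
E
```

```text
(no output)
```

View pics/crop_top.png

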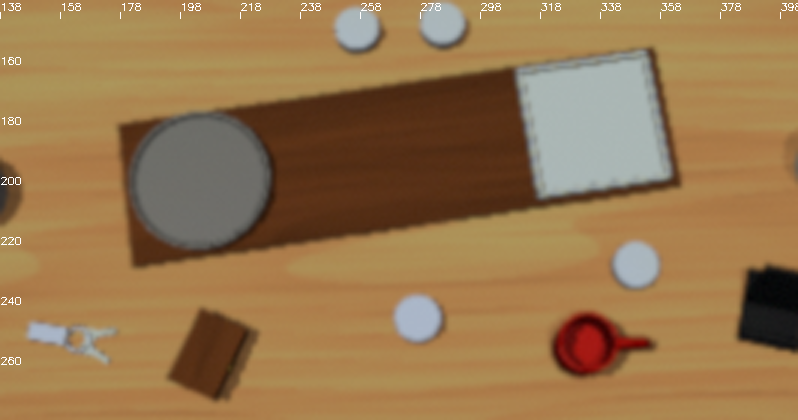

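View pics/crop_scene.png

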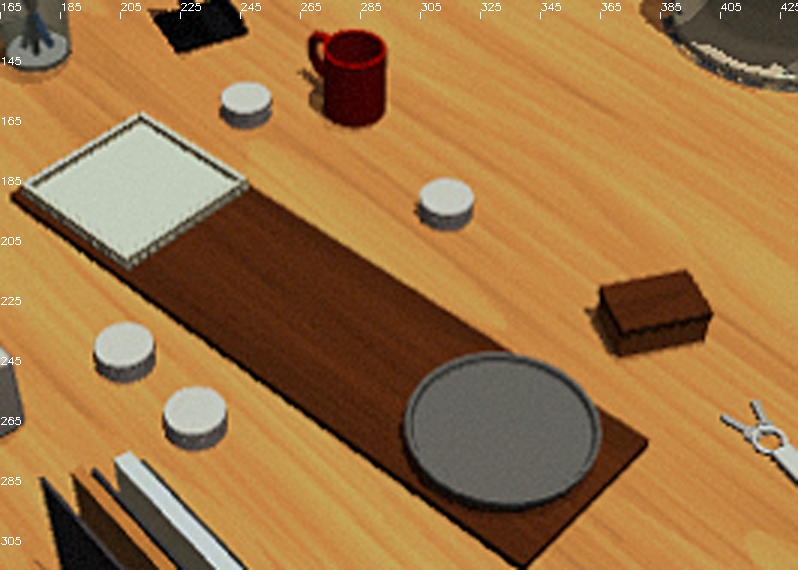

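The top crop has the tin's top centre at crop (417,318) → (277,246). The scene crop has the same tin at (446,197) → (313.7,190.7), plainly nearer the base than the tin at (350,228). I read mug, box, key ring, dish and tray positions from both crops the same way, and will triangulate them now.

```bash
cat > h.py <<'E'
import cv2,pickle,numpy as np
def ray(c,p):
    K=np.array([[c['fx'],0,c['cx']],[0,c['fy'],c['cy']],[0,0,1.]])
    u=cv2.undistortPoints(np.array([[p]],float),K,np.array(c['dist_coeffs']))[0,0]
    M=np.array(c['world_from_camera']);d=M[:3,:3]@[u[0],u[1],1];return M[:3,3],d/np.linalg.norm(d)
def tri(cps):
    A=np.zeros((3,3));b=np.zeros(3)
    for c,p in cps:
        o,d=ray(c,p);P=np.eye(3)-np.outer(d,d);A+=P;b+=P@o
    x=np.linalg.solve(A,b)
    return x,max(np.linalg.norm((np.eye(3)-np.outer(d,d))@(x-o)) for o,d in (ray(c,p) for c,p in cps))
def onz(c,p,z):
    o,d=ray(c,p);return o+d*(z-o[2])/d[2]
E
python3 - <<'E'
from h import *
d=pickle.load(open('a.pkl','rb'))
T=lambda x,y:(d['top'],(138+x/3,140+y/3)); S=lambda x,y:(d['scene'],(165+x/3,125+y/3))
np.set_printoptions(precision=4,suppress=True)
for n,a,b in [('tin',(417,318),(446,197)),('tin_other',(636,264),(245,96)),('tin3',(357,27),(124,342)),('tin4',(442,23),(196,409)),
 ('tray',(201,180),(502,428)),('dish0',(516,68),(128,264)),('dish1',(651,49),(22,184)),('dish2',(674,182),(141,115)),('dish3',(540,200),(249,186)),
 ('boardTL',(119,125),(522,569)),('boardBL',(134,267),(648,441)),('mugrim',(586,342),(355,48)),
 ('lid0',(202,308),(711,312)),('lid1',(248,328),(621,331)),('lid2',(217,400),(599,288)),('lid3',(168,378),(686,270)),('keyring',(76,340),(768,438))]:
    x,e=tri([T(*a),S(*b)]);print(n,x,'res',e.round(4),'r',np.hypot(x[0],x[1]).round(3))
E
```

```text
tin [ 0.4387 -0.007   0.017 ] res 0.0004 r 0.439
tin_other [ 0.4846 -0.2254  0.0187] res 0.0001 r 0.534
tin3 [0.7462 0.0236 0.0674] res 0.0291 r 0.747
tin4 [ 0.7352 -0.0191 -0.0292] res 0.0341 r 0.735
tray [0.5832 0.2053 0.0202] res 0.0013 r 0.618
dish0 [ 0.6905 -0.1156  0.0161] res 0.0019 r 0.7
dish1 [ 0.7055 -0.2552  0.0182] res 0.0028 r 0.75
dish2 [ 0.5682 -0.2713  0.0118] res 0.0002 r 0.63
dish3 [ 0.5532 -0.1334  0.0102] res 0.0016 r 0.569
boardTL [0.6487 0.2935 0.0026] res 0.001 r 0.712
boardBL [0.5    0.2753 0.0041] res 0.0011 r 0.571
mugrim [ 0.4046 -0.1647  0.0685] res 0.0001 r 0.437
lid0 [0.4314 0.2239 0.0604] res 0.0332 r 0.486
lid1 [ 0.4299  0.1716 -0.0077] res 0.0126 r 0.463
lid2 [0.3866 0.1666 0.0041] res 0.0318 r 0.421
lid3 [0.3896 0.2193 0.0668] res 0.0097 r 0.447
keyring [0.429  0.3322 0.0034] res 0.0001 r 0.543
```

The target tin is at r = 0.439 m, against 0.534 m for its nearest rival, and its measured top at 17 mm fits a 20 mm tin. Tray-to-dish distance is 0.402 m against the expected 0.400, and the mug rim is at 68.5 mm against 70. Tin3/tin4 and the box lid corners were mismatched between views, so I'll re-match the lid and work out the yaws.

```bash
python3 - <<'E'
from h import *
d=pickle.load(open('a.pkl','rb'))
T=lambda x,y:(d['top'],(138+x/3,140+y/3)); S=lambda x,y:(d['scene'],(165+x/3,125+y/3))
np.set_printoptions(precision=4,suppress=True)
L=[]
for a,b in [((202,308),(621,331)),((248,328),(599,288)),((217,400),(686,270)),((168,378),(711,312))]:
    x,e=tri([T(*a),S(*b)]);print(x,e.round(4));L.append(x)
L=np.array(L);print('box c',L.mean(0));v=L[3]-L[0]+L[2]-L[1];print('long yaw',np.degrees(np.arctan2(v[1],v[0])),np.linalg.norm(v)/2,np.linalg.norm(L[0]-L[1]))
f=onz(*T(47,333),.008);k=onz(*T(110,345),.003);print('fob',f,'keys',k,'yaw',np.degrees(np.arctan2(*(k-f)[1::-1])))
m=onz(*T(652,344),.045);print('handle',m)
E
```

```text
[0.4532 0.202  0.0303] 0.0009
[0.4318 0.1581 0.0295] 0.002
[0.3632 0.1889 0.0288] 0.0021
[0.3862 0.2347 0.0318] 0.0008
box c [0.4086 0.1959 0.0301]
long yaw 154.90064360224514 0.07485638395217464 0.048811412125437124
fob [0.4361 0.3605 0.008 ] keys [0.4231 0.298  0.003 ] yaw -101.73581411913513
handle [ 0.4025 -0.2311  0.045 ]
```

The box measures 75 x 49 mm with its lid at 30 mm, which fits, and its short axis is at 64.9°. Moving to hover above it.

>>> servo_tool(
  targets=[
    [0.6, -1, 0, -0.05, 87],
    [1.2, -2, 0, -0.1, 87],
    [1.8, -3, -0.1, -0.16, 87],
    [2.3, -4, -0.2, -0.16, 87],
    [2.6, -4.5, -0.2, -0.16, 87],
  ],
)

```text
time_s: 0.57
tcp_pos: [0.2506, 0.4622, 0.2328]
ee_rot: [[0.905, -0.426, -0.001], [-0.426, -0.905, -0.003], [0.0, 0.003, -1.0]]
wrist_force: [-0.5, 0.8, 0.5]
gripper_width: 1.0
gripper_force: 0.0
```

>>> servo_tool(
  targets=[
    [0.6, -1, 0, 0, 87],
    [1.2, -2, 0, 0, 87],
    [1.8, -3, -0.1, 0, 87],
    [2.3, -4, -0.2, 0, 87],
    [2.6, -4.5, -0.2, 0, 87],
  ],
)

```text
time_s: 0.98
tcp_pos: [0.3283, 0.3278, 0.227]
ee_rot: [[0.905, -0.426, -0.001], [-0.426, -0.905, -0.002], [-0.0, 0.002, -1.0]]
wrist_force: [-0.3, -0.7, -0.1]
gripper_width: 1.0
gripper_force: 0.0
```

>>> servo_tool(
  targets=[
    [0.9, -1.5, 0, 0, 87],
    [1.8, -3, -0.1, 0, 87],
    [2.7, -4.5, -0.3, 0, 87],
    [2.7, -4.5, -0.3, 0, 87],
    [2.7, -4.5, -0.3, 0, 87],
  ],
)

```text
time_s: 1.4
tcp_pos: [0.4102, 0.1919, 0.2179]
ee_rot: [[0.903, -0.43, -0.001], [-0.43, -0.903, -0.002], [-0.0, 0.002, -1.0]]
wrist_force: [0.9, 0.6, -0.4]
gripper_width: 1.0
gripper_force: 0.0
```

```bash
cat > look.py <<'E'
import sys
from station import r
from h import *
n=sys.argv[1];c=r.capture('wrist');s=r.sense()
pickle.dump(c,open(n+'.pkl','wb'));cv2.imwrite(f'pics/{n}.png',c['pixels'][:,:,::-1])
y=s['ee_rot'][:,1];print(s['time_s'],s['tcp_pos'].round(4),'ytool',np.degrees(np.arctan2(y[1],y[0])).round(1),'cam',np.array(c['world_from_camera'])[:3,3].round(3))
E
python3 look.py w1
```

```text
1.45 [0.4098 0.1937 0.2182] ytool -115.4 cam [0.471 0.165 0.363]
```

View pics/w1.png

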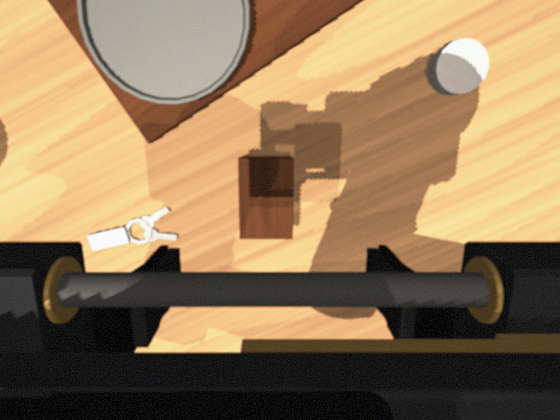

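The wrist picture shows the box lid with corners (239,157), (293,157), (293,239), (239,239), square to the gripper. The key ring's fob is at (108,239) and its ring at (141,230), the tin is at (459,66), and the tray rim centre is about (164,18).

```bash
python3 - <<'E'
from h import *
d=pickle.load(open('a.pkl','rb'));w=pickle.load(open('w1.pkl','rb'))
np.set_printoptions(precision=4,suppress=True)
L=np.array([onz(w,p,.034) for p in [(239,157),(293,157),(293,239),(239,239)]])
v=L[3]-L[0]+L[2]-L[1];print('box',L.mean(0),'yaw',np.degrees(np.arctan2(v[1],v[0])),np.linalg.norm(v)/2,np.linalg.norm(L[0]-L[1]))
c=tri([(d['top'],(138+208.7/3,140+353.5/3)),(w,(266,198))]);print('tri',c)
f=onz(w,(108,239),.008);k=onz(w,(141,230),.003);e=onz(w,(174,223),.003);print('fob',f,'ring',k,'keys',e,'yaw',np.degrees(np.arctan2(*(e-f)[1::-1])))
E
```

```text
box [0.4105 0.1996 0.034 ] yaw 154.29526770424923 0.07628524600052133 0.04784628124800033
tri (array([0.4097, 0.1983, 0.0217]), np.float64(0.0021459949170097277))
fob [0.4372 0.3641 0.008 ] ring [0.4306 0.3316 0.003 ] keys [0.4226 0.2978 0.003 ] yaw -102.40713737566436
```

>>> servo_tool(
  targets=[
    [0, 0.1, -1.2, 0, 87],
    [0, 0.1, -2.4, 0, 87],
    [0, 0.1, -3.6, 0, 87],
    [0, 0.1, -4.6, 0, 87],
    [0, 0.1, -4.6, 0, 87],
  ],
)

```text
time_s: 1.87
tcp_pos: [0.4057, 0.197, 0.0757]
ee_rot: [[0.905, -0.425, -0.009], [-0.425, -0.905, -0.008], [-0.005, 0.011, -1.0]]
wrist_force: [-0.6, -0.6, 0.9]
gripper_width: 1.004
gripper_force: 0.0
```

>>> servo_tool(
  targets=[
    [0, 0, -0.7, 0, 87],
    [0, 0, -1.3, 0, 87],
    [0, 0, -1.7, 0, 87],
    [0, 0, -1.9, 0, 87],
    [0, 0, -1.9, 0, 80],
  ],
)

```text
time_s: 2.28
tcp_pos: [0.4092, 0.1997, 0.0237]
ee_rot: [[0.906, -0.424, -0.0], [-0.424, -0.906, -0.0], [0.0, 0.0, -1.0]]
wrist_force: [-0.1, 0.1, -1.1]
gripper_width: 0.973
gripper_force: 0.0
```

>>> servo_tool(
  targets=[
    [0, 0, 0, 0, 65],
    [0, 0, 0, 0, 50],
    [0, 0, 0, 0, 35],
    [0, 0, 0, 0, 30],
    [0, 0, 0, 0, 30],
  ],
)

```text
time_s: 2.7
tcp_pos: [0.4092, 0.1991, 0.0241]
ee_rot: [[0.905, -0.425, 0.001], [-0.425, -0.905, 0.001], [0.0, -0.001, -1.0]]
wrist_force: [-0.4, 0.3, -0.4]
gripper_width: 0.634
gripper_force: 0.0
```

>>> servo_tool(
  targets=[
    [0, 0, 0, 0, 30],
    [0, 0, 0, 0, 30],
    [0, 0, 0, 0, 30],
    [0, 0, 0, 0, 30],
    [0, 0, 0, 0, 30],
  ],
)

```text
time_s: 3.12
tcp_pos: [0.4091, 0.1989, 0.0239]
ee_rot: [[0.905, -0.425, 0.0], [-0.425, -0.905, 0.0], [0.0, -0.0, -1.0]]
wrist_force: [-0.8, -0.5, 5.0]
gripper_width: 0.567
gripper_force: 30.0
```

Gripped at 49.3 mm with 30 N. Now I'll carry the box to the board's centre, measured as (0.606, 0.006).

>>> servo_tool(
  targets=[
    [0, 0, 0.5, 0, 30],
    [0, 0, 1.3, 0, 30],
    [0, 0, 2.2, 0, 30],
    [0.3, -0.3, 3, 0, 30],
    [1, -1, 3, 0, 30],
  ],
)

```text
time_s: 3.53
tcp_pos: [0.4406, 0.1714, 0.1179]
ee_rot: [[0.907, -0.42, 0.007], [-0.42, -0.907, 0.006], [0.004, -0.008, -1.0]]
wrist_force: [0.6, 0.9, -1.6]
gripper_width: 0.566
gripper_force: 30.0
```

>>> servo_tool(
  targets=[
    [0.8, -0.8, 0, 0, 30],
    [1.6, -1.6, 0, 0, 30],
    [2.4, -2.4, 0, 0, 30],
    [3.2, -3.2, 0, 0, 30],
    [4, -4, 0, 0, 30],
  ],
)

```text
time_s: 3.95
tcp_pos: [0.5594, 0.0473, 0.1127]
ee_rot: [[0.905, -0.425, -0.002], [-0.425, -0.905, -0.0], [-0.001, 0.001, -1.0]]
wrist_force: [1.0, 1.8, -1.6]
gripper_width: 0.568
gripper_force: 30.0
```

>>> servo_tool(
  targets=[
    [0.6, -0.5, 0, 0, 30],
    [1.1, -1, 0, 0, 30],
    [1.5, -1.3, 0, 0, 30],
    [1.6, -1.4, 0, 0, 30],
    [1.6, -1.4, 0, 0, 30],
  ],
)

```text
time_s: 4.37
tcp_pos: [0.6069, 0.006, 0.1123]
ee_rot: [[0.904, -0.427, -0.002], [-0.427, -0.904, -0.0], [-0.002, 0.001, -1.0]]
wrist_force: [-1.0, 0.5, -1.2]
gripper_width: 0.565
gripper_force: 30.0
```

```bash
python3 look.py w2
```

```text
4.4167 [0.6062 0.0066 0.1125] ytool -115.2 cam [ 0.668 -0.021  0.257]
```

View pics/w2.png

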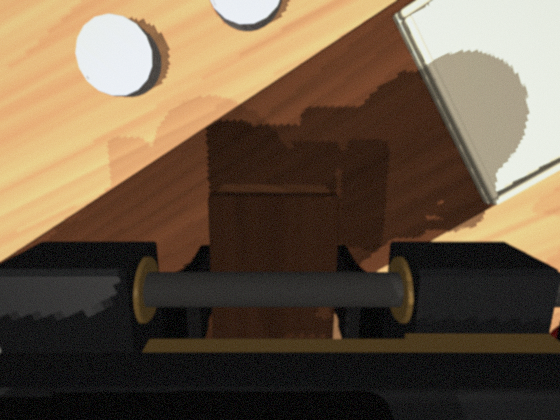

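The picture shows the box held square in the gripper, dish corners at (400,14) and (493,203), and the far board edge through (130,174) and (300,70). I'll check the board's centre against these.

```bash
python3 - <<'E'
from h import *
w=pickle.load(open('w2.pkl','rb'));np.set_printoptions(precision=4,suppress=True)
for p,z in [((400,14),.024),((493,203),.024),((130,174),.01),((300,70),.01),((375,268),.01)]: print(p,onz(w,p,z))
a,b,n=[onz(w,p,.01)[:2] for p in((130,174),(300,70),(375,268))]
u=(b-a)/np.linalg.norm(b-a);print('dir',np.degrees(np.arctan2(u[1],u[0])))
for q in [(.606,.006)]+[n]: v=np.array(q)-a;print(q,'dist to far edge',u[0]*v[1]-u[1]*v[0])
A=onz(w,(400,14),.024)[:2];B=onz(w,(493,203),.024)[:2];e=(A-B)/np.linalg.norm(A-B);m=(A+B)/2
nrm=np.array([-e[1],e[0]]);nrm*=np.sign(nrm[1]);print('side',np.linalg.norm(A-B),'board centre from dish edge',m+nrm*(.2-.068))
E
```

```text
(400, 14) [ 0.6897 -0.1123  0.024 ]
(493, 203) [ 0.5598 -0.128   0.024 ]
(130, 174) [0.6767 0.0805 0.01  ]
(300, 70) [ 0.6879 -0.0499  0.01  ]
(375, 268) [ 0.5431 -0.044   0.01  ]
dir -85.09335353083779
(0.606, 0.006) dist to far edge -0.07682559564358177
[ 0.5431 -0.044 ] dist to far edge -0.143818518867827
side 0.13083434638076882 board centre from dish edge [0.6088 0.0109]
```

Both estimates agree within 5 mm, so I'll aim for (0.606, 0.008) and lower the box.

>>> servo_tool(
  targets=[
    [0, 0.1, -0.8, 0, 30],
    [0, 0.1, -1.5, 0, 30],
    [0, 0.1, -2, 0, 30],
    [0, 0.1, -2.4, 0, 30],
    [0, 0.1, -2.5, 0, 30],
  ],
)

```text
time_s: 4.83
tcp_pos: [0.6043, 0.0104, 0.0362]
ee_rot: [[0.906, -0.424, -0.005], [-0.424, -0.906, -0.001], [-0.005, 0.003, -1.0]]
wrist_force: [0.6, 0.7, -1.1]
gripper_width: 0.57
gripper_force: 30.0
```

>>> servo_tool(
  targets=[
    [0, 0, -0.05, 0, 30],
    [0, 0, -0.1, 0, 30],
    [0, 0, -0.1, 0, 30],
    [0, 0, -0.1, 0, 30],
    [0, 0, -0.1, 0, 30],
  ],
)

```text
time_s: 5.25
tcp_pos: [0.6074, 0.01, 0.0364]
ee_rot: [[0.905, -0.425, 0.002], [-0.425, -0.905, 0.0], [0.001, -0.001, -1.0]]
wrist_force: [0.7, 1.4, -1.3]
gripper_width: 0.569
gripper_force: 30.0
```

>>> servo_tool(
  targets=[
    [0, 0, -0.05, 0, 30],
    [0, 0, -0.05, 0, 30],
    [0, 0, -0.05, 0, 30],
    [0, 0, -0.05, 0, 30],
    [0, 0, -0.05, 0, 30],
  ],
)

```text
time_s: 5.67
tcp_pos: [0.607, 0.0098, 0.0341]
ee_rot: [[0.905, -0.425, 0.0], [-0.425, -0.905, -0.0], [0.0, -0.0, -1.0]]
wrist_force: [-0.1, 0.8, -1.5]
gripper_width: 0.569
gripper_force: 30.0
```

>>> servo_tool(
  targets=[
    [0, 0, 0, 0, 50],
    [0, 0, 0, 0, 55],
    [0, 0, 0, 0, 60],
    [0, 0, 0, 0, 70],
    [0, 0, 0, 0, 75],
  ],
)

```text
time_s: 6.08
tcp_pos: [0.6072, 0.0099, 0.0343]
ee_rot: [[0.905, -0.425, 0.001], [-0.425, -0.905, 0.0], [0.0, -0.0, -1.0]]
wrist_force: [0.3, -0.4, -0.2]
gripper_width: 0.761
gripper_force: 0.0
```

>>> servo_tool(
  targets=[
    [0, 0, 0, 0, 75],
    [0, 0, 0, 0, 75],
    [0, 0, 0.4, 0, 75],
    [0, 0, 0.8, 0, 75],
    [0, 0, 1.2, 0, 75],
  ],
)

```text
time_s: 6.5
tcp_pos: [0.6068, 0.0098, 0.0702]
ee_rot: [[0.905, -0.425, -0.001], [-0.425, -0.905, -0.0], [-0.001, 0.001, -1.0]]
wrist_force: [-0.3, 0.0, 0.2]
gripper_width: 0.861
gripper_force: 0.0
```

>>> servo_tool(
  targets=[
    [0, 0, 1, 0, 80],
    [-0.4, 0, 2, 0, 87],
    [-1.2, -0.1, 3, 0, 87],
    [-2.2, -0.2, 4, 0, 87],
    [-3.2, -0.3, 4.3, 0, 87],
  ],
)

```text
time_s: 6.92
tcp_pos: [0.5126, 0.0011, 0.2034]
ee_rot: [[0.906, -0.424, 0.008], [-0.424, -0.906, 0.001], [0.007, -0.004, -1.0]]
wrist_force: [0.9, 0.5, 1.3]
gripper_width: 0.993
gripper_force: 0.0
```

>>> servo_tool(
  targets=[
    [-0.9, 0, 0, 0, 87],
    [-1.7, -0.1, 0, 0, 87],
    [-2.2, -0.2, 0, 0, 87],
    [-2.4, -0.2, 0, 0, 87],
    [-2.4, -0.2, 0, 0, 87],
  ],
)

```text
time_s: 7.33
tcp_pos: [0.4381, -0.0053, 0.1995]
ee_rot: [[0.905, -0.425, 0.001], [-0.425, -0.905, 0.0], [0.001, -0.001, -1.0]]
wrist_force: [0.2, 0.4, -0.3]
gripper_width: 0.999
gripper_force: 0.0
```

```bash
python3 look.py w3
```

```text
7.3833 [ 0.4394 -0.005   0.1996] ytool -115.1 cam [ 0.499 -0.033  0.345]
```

View pics/w3.png

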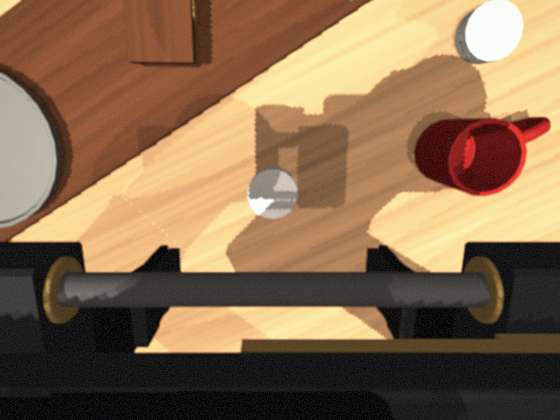

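The tin's top centre is at (273,194), the mug rim centre at (488,155) and the handle tip at (545,126). The box stands on the board at the top of the picture, with its lower lid edge at (133–193, 62).

```bash
python3 - <<'E'
from h import *
d=pickle.load(open('a.pkl','rb'));w=pickle.load(open('w3.pkl','rb'));np.set_printoptions(precision=4,suppress=True)
print('tin',onz(w,(273,194),.02),tri([(w,(273,194)),(d['top'],(138+417/3,140+318/3))]))
m=onz(w,(488,155),.07);h=onz(w,(545,126),.05);print('mug',m,'handle',h,np.degrees(np.arctan2(*(h-m)[1::-1])),tri([(w,(488,155)),(d['top'],(138+586/3,140+342/3))]))
print('lid edge',onz(w,(133,62),.044),onz(w,(193,62),.044))
E
```

```text
tin [ 0.4412 -0.0054  0.02  ] (array([ 0.4398, -0.0061,  0.014 ]), np.float64(0.0012879783372232853))
mug [ 0.4093 -0.1653  0.07  ] handle [ 0.4057 -0.2211  0.05  ] -93.73560017695397 (array([ 0.4062, -0.1667,  0.0638]), np.float64(0.0018644408308525762))
lid edge [0.583  0.0458 0.044 ] [0.5638 0.0045 0.044 ]
```

>>> servo_tool(
  targets=[
    [0, 0, -1.2, 0, 87],
    [0, 0, -2.4, 0, 87],
    [0, 0, -3.6, 0, 87],
    [0, 0, -4.5, 0, 87],
    [0, 0, -4.8, 0, 87],
  ],
)

```text
time_s: 7.8
tcp_pos: [0.4377, -0.0057, 0.0509]
ee_rot: [[0.905, -0.426, -0.007], [-0.426, -0.905, -0.002], [-0.006, 0.005, -1.0]]
wrist_force: [0.0, -0.9, -0.1]
gripper_width: 1.001
gripper_force: 0.0
```

>>> servo_tool(
  targets=[
    [0.05, 0, -0.4, 0, 87],
    [0.05, 0, -0.8, 0, 87],
    [0.05, 0, -1.1, 0, 87],
    [0.05, 0, -1.15, 0, 87],
    [0.05, 0, -1.15, 0, 70],
  ],
)

```text
time_s: 8.22
tcp_pos: [0.4412, -0.005, 0.0196]
ee_rot: [[0.905, -0.425, -0.001], [-0.425, -0.905, -0.001], [-0.001, 0.001, -1.0]]
wrist_force: [-0.8, 0.1, -0.1]
gripper_width: 0.973
gripper_force: 0.0
```

>>> servo_tool(
  targets=[
    [0, 0, 0, 0, 55],
    [0, 0, 0, 0, 40],
    [0, 0, 0, 0, 30],
    [0, 0, 0, 0, 30],
    [0, 0, 0, 0, 30],
  ],
)

```text
time_s: 8.63
tcp_pos: [0.4407, -0.0051, 0.021]
ee_rot: [[0.905, -0.425, 0.001], [-0.425, -0.905, 0.0], [0.001, -0.001, -1.0]]
wrist_force: [-0.1, -0.1, -0.0]
gripper_width: 0.629
gripper_force: 0.0
```

>>> servo_tool(
  targets=[
    [0, 0, 0, 0, 30],
    [0, 0, 0, 0, 30],
    [0, 0, 0, 0, 30],
    [0, 0, 0, 0, 30],
    [0, 0, 0, 0, 30],
  ],
)

```text
time_s: 9.05
tcp_pos: [0.4406, -0.0051, 0.0208]
ee_rot: [[0.905, -0.425, 0.0], [-0.425, -0.905, 0.0], [0.0, -0.0, -1.0]]
wrist_force: [-1.4, 0.3, 4.6]
gripper_width: 0.514
gripper_force: 30.0
```

>>> servo_tool(
  targets=[
    [0, 0, 0.5, 0, 30],
    [0, 0, 1.5, 0, 30],
    [0, 0, 2.5, 0, 30],
    [0, 0, 3.5, 0, 30],
    [0.4, 0, 4, 0, 30],
  ],
)

```text
time_s: 9.47
tcp_pos: [0.452, -0.0051, 0.1435]
ee_rot: [[0.905, -0.425, 0.003], [-0.425, -0.905, 0.001], [0.002, -0.002, -1.0]]
wrist_force: [0.8, 1.5, -1.4]
gripper_width: 0.513
gripper_force: 30.0
```

>>> servo_tool(
  targets=[
    [1.1, 0.1, 0, 0, 30],
    [2.3, 0.2, 0, 0, 30],
    [3.5, 0.3, 0, 0, 30],
    [4.5, 0.4, 0, 0, 30],
    [5.15, 0.48, 0, 0, 30],
  ],
)

```text
time_s: 9.88
tcp_pos: [0.6096, 0.0094, 0.1397]
ee_rot: [[0.905, -0.425, 0.001], [-0.425, -0.905, -0.0], [0.0, -0.0, -1.0]]
wrist_force: [0.0, 0.3, -0.2]
gripper_width: 0.514
gripper_force: 30.0
```

>>> servo_tool(
  targets=[
    [0, 0, 0, 0, 30],
    [0, 0, 0, 0, 30],
    [0, 0, -0.6, 0, 30],
    [0, 0, -1.3, 0, 30],
    [0, 0, -1.8, 0, 30],
  ],
)

```text
time_s: 10.3
tcp_pos: [0.6048, 0.009, 0.0851]
ee_rot: [[0.905, -0.425, -0.003], [-0.425, -0.905, 0.0], [-0.002, 0.001, -1.0]]
wrist_force: [-0.6, -0.7, -1.3]
gripper_width: 0.513
gripper_force: 30.0
```

>>> servo_tool(
  targets=[
    [0, 0, -0.3, 0, 30],
    [0, 0, -0.5, 0, 30],
    [0, 0, -0.6, 0, 30],
    [0, 0, -0.6, 0, 30],
    [0, 0, -0.6, 0, 30],
  ],
)

```text
time_s: 10.72
tcp_pos: [0.6074, 0.0094, 0.0693]
ee_rot: [[0.905, -0.425, 0.001], [-0.425, -0.905, 0.0], [0.001, -0.001, -1.0]]
wrist_force: [0.2, -1.1, -0.6]
gripper_width: 0.514
gripper_force: 30.0
```

>>> servo_tool(
  targets=[
    [0, 0, -0.05, 0, 30],
    [0, 0, -0.1, 0, 30],
    [0, 0, -0.12, 0, 30],
    [0, 0, -0.12, 0, 30],
    [0, 0, -0.12, 0, 30],
  ],
)

```text
time_s: 11.13
tcp_pos: [0.607, 0.0093, 0.065]
ee_rot: [[0.905, -0.425, 0.0], [-0.425, -0.905, 0.0], [0.0, -0.0, -1.0]]
wrist_force: [0.1, -0.1, -0.1]
gripper_width: 0.518
gripper_force: 30.0
```

>>> servo_tool(
  targets=[
    [0, 0, 0, 0, 45],
    [0, 0, 0, 0, 50],
    [0, 0, 0, 0, 60],
    [0, 0, 0, 0, 70],
    [0, 0, 0, 0, 75],
  ],
)

```text
time_s: 11.55
tcp_pos: [0.6071, 0.0093, 0.0651]
ee_rot: [[0.905, -0.425, 0.0], [-0.425, -0.905, 0.0], [0.0, -0.0, -1.0]]
wrist_force: [0.5, -0.0, 0.2]
gripper_width: 0.72
gripper_force: 0.0
```

>>> servo_tool(
  targets=[
    [0, 0, 0, 0, 75],
    [0, 0, 0, 0, 75],
    [0, 0, 0.5, 0, 75],
    [0, 0, 1.2, 0, 75],
    [0, 0, 2.2, 0, 75],
  ],
)

```text
time_s: 11.97
tcp_pos: [0.6052, 0.0089, 0.1292]
ee_rot: [[0.905, -0.425, -0.006], [-0.425, -0.905, -0.001], [-0.005, 0.003, -1.0]]
wrist_force: [0.9, -0.5, 0.6]
gripper_width: 0.859
gripper_force: 0.0
```

>>> servo_tool(
  targets=[
    [0, 0, 1, -0.1, 80],
    [-0.7, -0.6, 2, -0.22, 87],
    [-1.4, -1.2, 2.3, -0.34, 87],
    [-2.1, -1.8, 2.3, -0.46, 87],
    [-2.8, -2.4, 2.3, -0.58, 87],
  ],
)

```text
time_s: 12.38
tcp_pos: [0.5224, -0.0632, 0.2012]
ee_rot: [[0.52, -0.854, 0.003], [-0.854, -0.52, 0.001], [0.001, -0.003, -1.0]]
wrist_force: [-0.7, -0.0, -0.3]
gripper_width: 0.991
gripper_force: 0.0
```

>>> servo_tool(
  targets=[
    [-0.8, -0.7, 0, -0.12, 87],
    [-1.6, -1.4, 0, -0.24, 87],
    [-2.4, -2.1, 0, -0.36, 87],
    [-3.2, -2.9, 0, -0.48, 87],
    [-3.8, -3.4, 0, -0.6, 87],
  ],
)

```text
time_s: 12.8
tcp_pos: [0.4068, -0.1659, 0.2001]
ee_rot: [[-0.055, -0.999, -0.0], [-0.999, 0.055, 0.0], [-0.0, 0.0, -1.0]]
wrist_force: [0.1, 0.6, 0.6]
gripper_width: 0.998
gripper_force: 0.0
```

>>> servo_tool(
  targets=[
    [0, 0, 0, -0.02, 87],
    [0, 0, 0, -0.02, 87],
    [0, 0, 0, -0.02, 87],
    [0, 0, 0, -0.02, 87],
    [0, 0, 0, -0.02, 87],
  ],
)

```text
time_s: 13.22
tcp_pos: [0.4098, -0.1643, 0.1999]
ee_rot: [[-0.066, -0.998, 0.0], [-0.998, 0.066, -0.0], [0.0, -0.0, -1.0]]
wrist_force: [0.5, 0.2, 0.1]
gripper_width: 1.003
gripper_force: 0.0
```

```bash
python3 look.py w4
```

```text
13.2667 [ 0.4096 -0.1643  0.1998] ytool 176.2 cam [ 0.406 -0.23   0.345]
```

View pics/w4.png

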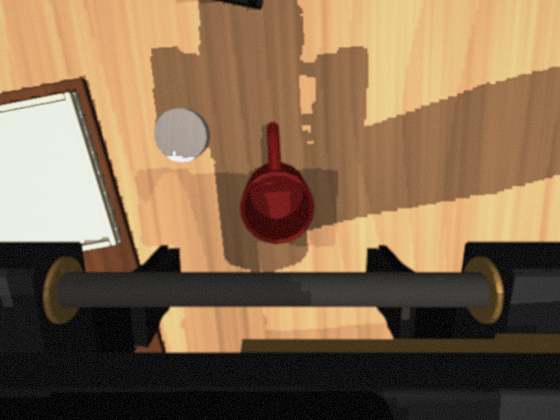

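The mug rim centre is at (277,206), with the handle pointing straight up the image to (272,125), so the fingers lie clear across x.

```bash
python3 - <<'E'
from h import *
w=pickle.load(open('w4.pkl','rb'));v=pickle.load(open('w3.pkl','rb'))
print(onz(w,(277,206),.07),tri([(w,(277,206)),(v,(488,155))]))
E
```

```text
[ 0.40656693 -0.16626468  0.07      ] (array([ 0.40752106, -0.16613194,  0.06744347]), np.float64(0.0010447234755493742))
```

>>> servo_tool(
  targets=[
    [-0.1, -0.05, -1, 0, 87],
    [-0.1, -0.05, -2, 0, 87],
    [-0.1, -0.05, -3, 0, 87],
    [-0.1, -0.05, -3.8, 0, 87],
    [-0.1, -0.05, -4.5, 0, 87],
  ],
)

```text
time_s: 13.68
tcp_pos: [0.4058, -0.1658, 0.0632]
ee_rot: [[-0.067, -0.998, -0.002], [-0.998, 0.067, 0.0], [0.0, 0.002, -1.0]]
wrist_force: [-0.0, -0.1, -0.2]
gripper_width: 1.001
gripper_force: 0.0
```

>>> servo_tool(
  targets=[
    [0, 0, -0.4, 0, 87],
    [0, 0, -0.7, 0, 87],
    [0, 0, -0.7, 0, 75],
    [0, 0, -0.7, 0, 60],
    [0, 0, -0.7, 0, 45],
  ],
)

```text
time_s: 14.1
tcp_pos: [0.4068, -0.1661, 0.0444]
ee_rot: [[-0.067, -0.998, 0.001], [-0.998, 0.067, -0.0], [0.0, -0.001, -1.0]]
wrist_force: [-0.1, 0.5, -0.0]
gripper_width: 0.857
gripper_force: 0.0
```

>>> servo_tool(
  targets=[
    [0, 0, 0, 0, 40],
    [0, 0, 0, 0, 40],
    [0, 0, 0, 0, 40],
    [0, 0, 0, 0, 40],
    [0, 0, 0, 0, 40],
  ],
)

```text
time_s: 14.52
tcp_pos: [0.4065, -0.1662, 0.0446]
ee_rot: [[-0.068, -0.998, 0.001], [-0.998, 0.068, -0.0], [0.0, -0.001, -1.0]]
wrist_force: [0.3, 0.9, 5.0]
gripper_width: 0.65
gripper_force: 30.0
```

Mug gripped at 56.6 mm. Lifting it and carrying it to the tray.

>>> servo_tool(
  targets=[
    [0, 0, 0.6, 0, 40],
    [0, 0, 1.6, 0, 40],
    [0, 0, 2.6, 0, 40],
    [0, 0.2, 3.6, 0, 40],
    [0.2, 0.9, 4, 0, 40],
  ],
)

```text
time_s: 14.93
tcp_pos: [0.4126, -0.1403, 0.1672]
ee_rot: [[-0.071, -0.997, 0.005], [-0.998, 0.071, -0.001], [0.0, -0.005, -1.0]]
wrist_force: [1.1, -0.4, -1.1]
gripper_width: 0.65
gripper_force: 30.0
```

>>> servo_tool(
  targets=[
    [0.5, 1, 0, 0, 40],
    [1, 2, 0, 0, 40],
    [1.5, 3, 0, 0, 40],
    [2, 4, 0, 0, 40],
    [2.5, 5, 0, 0, 40],
  ],
)

```text
time_s: 15.35
tcp_pos: [0.4865, 0.0121, 0.1635]
ee_rot: [[-0.068, -0.998, -0.001], [-0.998, 0.068, 0.0], [0.0, 0.001, -1.0]]
wrist_force: [1.2, -0.4, -2.7]
gripper_width: 0.651
gripper_force: 30.0
```

>>> servo_tool(
  targets=[
    [0.5, 1, 0, 0, 40],
    [1, 2, 0, 0, 40],
    [1.5, 3, 0, 0, 40],
    [2, 4, 0, 0, 40],
    [2.5, 5, 0, 0, 40],
  ],
)

```text
time_s: 15.77
tcp_pos: [0.5616, 0.162, 0.1629]
ee_rot: [[-0.068, -0.998, -0.002], [-0.998, 0.068, -0.001], [0.001, 0.002, -1.0]]
wrist_force: [0.4, -0.2, -1.5]
gripper_width: 0.649
gripper_force: 30.0
```

>>> servo_tool(
  targets=[
    [0.3, 0.6, 0, 0, 40],
    [0.6, 1.2, 0, 0, 40],
    [0.7, 1.5, 0, 0, 40],
    [0.7, 1.5, 0, 0, 40],
    [0.7, 1.5, 0, 0, 40],
  ],
)

```text
time_s: 16.18
tcp_pos: [0.582, 0.2052, 0.163]
ee_rot: [[-0.068, -0.998, -0.002], [-0.998, 0.068, -0.001], [0.001, 0.002, -1.0]]
wrist_force: [-0.3, -0.1, -2.2]
gripper_width: 0.652
gripper_force: 30.0
```

```bash
python3 look.py w5
```

```text
16.2333 [0.582  0.2047 0.1634] ytool 176.1 cam [0.578 0.14  0.308]
```

View pics/w5.png

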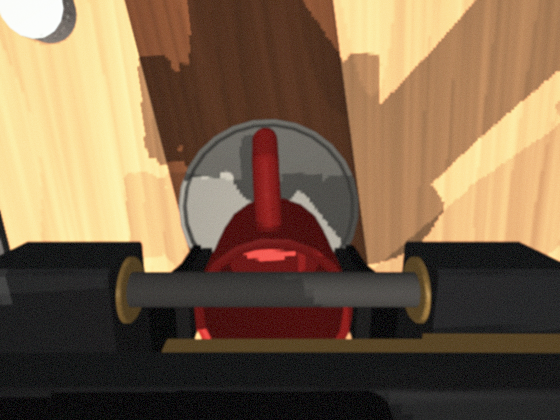

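The tray's outer rim runs left (180,205), right (358,205) and top (268,120), with the mug held over it.

```bash
python3 - <<'E'
from h import *
w=pickle.load(open('w5.pkl','rb'));v=pickle.load(open('w1.pkl','rb'))
P=np.array([onz(w,p,.028)[:2] for p in[(180,205),(358,205),(268,120),(205,147),(332,147)]])
from scipy.optimize import least_squares as ls
f=lambda P:ls(lambda q:np.hypot(*(P-q[:2]).T)-.071,[.58,.2]).x
print(P.round(4).tolist(),f(P))
Q=np.array([onz(v,p,.028)[:2] for p in[(78,10),(250,12),(164,103),(110,80),(217,80)]]);print(f(Q))
E
```

```text
[[0.6538, 0.1983], [0.5154, 0.2077], [0.5809, 0.139], [0.6294, 0.1554], [0.5344, 0.1618]] [0.5852321 0.2106611]
[0.58774308 0.20853198]
```

>>> servo_tool(
  targets=[
    [0.1, 0.1, -0.8, 0, 40],
    [0.1, 0.1, -1.6, 0, 40],
    [0.1, 0.1, -2.3, 0, 40],
    [0.1, 0.1, -2.9, 0, 40],
    [0.1, 0.1, -3.1, 0, 40],
  ],
)

```text
time_s: 16.65
tcp_pos: [0.5836, 0.2063, 0.0681]
ee_rot: [[-0.07, -0.998, -0.006], [-0.998, 0.07, -0.003], [0.003, 0.006, -1.0]]
wrist_force: [0.1, -1.0, -2.5]
gripper_width: 0.652
gripper_force: 30.0
```

>>> servo_tool(
  targets=[
    [0, 0, -0.05, 0, 40],
    [0, 0, -0.1, 0, 40],
    [0, 0, -0.12, 0, 40],
    [0, 0, -0.14, 0, 40],
    [0, 0, -0.14, 0, 40],
  ],
)

```text
time_s: 17.07
tcp_pos: [0.5864, 0.209, 0.0679]
ee_rot: [[-0.068, -0.998, 0.002], [-0.998, 0.068, 0.001], [-0.001, -0.002, -1.0]]
wrist_force: [-0.0, 0.7, -1.8]
gripper_width: 0.652
gripper_force: 30.0
```

>>> servo_tool(
  targets=[
    [0, 0, -0.03, 0, 40],
    [0, 0, -0.05, 0, 40],
    [0, 0, -0.05, 0, 40],
    [0, 0, -0.05, 0, 40],
    [0, 0, -0.05, 0, 40],
  ],
)

```text
time_s: 17.48
tcp_pos: [0.5864, 0.2091, 0.0666]
ee_rot: [[-0.067, -0.998, 0.002], [-0.998, 0.067, 0.001], [-0.001, -0.001, -1.0]]
wrist_force: [-1.8, -0.2, 5.5]
gripper_width: 0.654
gripper_force: 30.0
```

>>> servo_tool(
  targets=[
    [0, 0, 0, 0, 58],
    [0, 0, 0, 0, 62],
    [0, 0, 0, 0, 70],
    [0, 0, 0, 0, 80],
    [0, 0, 0, 0, 85],
  ],
)

```text
time_s: 17.9
tcp_pos: [0.586, 0.2087, 0.065]
ee_rot: [[-0.068, -0.998, -0.0], [-0.998, 0.068, -0.0], [0.0, 0.0, -1.0]]
wrist_force: [-0.2, 0.1, -0.3]
gripper_width: 0.861
gripper_force: 0.0
```

>>> servo_tool(
  targets=[
    [0, 0, 0, 0, 85],
    [0, 0, 0, 0, 85],
    [0, 0, 0.5, 0, 85],
    [0, 0, 1.2, 0, 85],
    [0, 0, 2.2, 0, 85],
  ],
)

```text
time_s: 18.32
tcp_pos: [0.5845, 0.2079, 0.1294]
ee_rot: [[-0.068, -0.998, -0.005], [-0.998, 0.068, -0.003], [0.003, 0.005, -1.0]]
wrist_force: [-0.4, -0.2, -0.4]
gripper_width: 0.975
gripper_force: 0.0
```

>>> servo_tool(
  targets=[
    [0, 0, 1, 0, 85],
    [-0.3, 0.3, 2, -0.05, 70],
    [-1, 1, 2, -0.14, 60],
    [-1.8, 1.9, 2, -0.14, 50],
    [-2.7, 2.8, 2, -0.14, 50],
  ],
)

```text
time_s: 18.73
tcp_pos: [0.5047, 0.2933, 0.1919]
ee_rot: [[-0.209, -0.978, 0.001], [-0.978, 0.209, 0.001], [-0.002, -0.001, -1.0]]
wrist_force: [-0.2, 1.3, 0.1]
gripper_width: 0.764
gripper_force: 0.0
```

>>> servo_tool(
  targets=[
    [-0.8, 0.8, 0, 0, 50],
    [-1.6, 1.6, 0, 0, 50],
    [-2.3, 2.3, 0, 0, 50],
    [-2.3, 2.3, 0, 0, 50],
    [-2.3, 2.3, 0, 0, 50],
  ],
)

```text
time_s: 19.15
tcp_pos: [0.4349, 0.3628, 0.1914]
ee_rot: [[-0.204, -0.979, 0.0], [-0.979, 0.204, 0.0], [-0.0, -0.0, -1.0]]
wrist_force: [0.5, -0.1, -0.2]
gripper_width: 0.576
gripper_force: 0.0
```

```bash
python3 look.py w6
```

```text
19.2 [0.4356 0.3621 0.1913] ytool 168.2 cam [0.422 0.299 0.336]
```

View pics/w6.png

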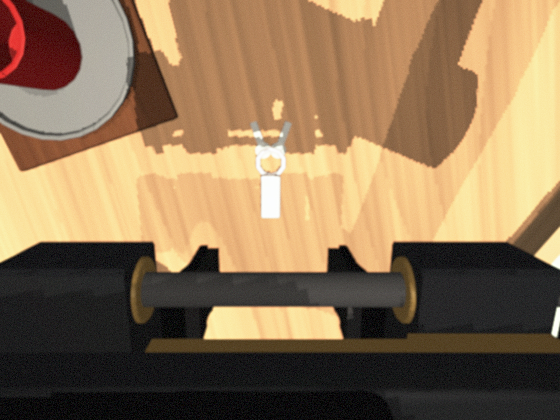

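The key ring lies in line with the tool: fob at (262–280, 176–217) with its centre at (271,196.5), ring at (270,160), and key tips at (253,124) and (289,124).

```bash
python3 - <<'E'
from h import *
w=pickle.load(open('w6.pkl','rb'));v=pickle.load(open('w1.pkl','rb'))
f=onz(w,(271,196.5),.008);k=onz(w,(271,124),.003);e=onz(w,(271,217),.004)
print(f,e,k,'len',np.linalg.norm(k[:2]-e[:2]),'yaw',np.degrees(np.arctan2(*(k-f)[1::-1])),'fobwidth',np.linalg.norm(onz(w,(262,196),.008)-onz(w,(280,196),.008)))
print(tri([(w,(271,196.5)),(v,(108,239))]))
E
```

```text
[0.43679828 0.36378063 0.008     ] [0.44096555 0.38366017 0.004     ] [0.42376816 0.30119744 0.003     ] len 0.08423687913465969 yaw -101.76122868459646 fobwidth 0.016353426322704128
(array([0.43701584, 0.36382005, 0.00827815]), np.float64(0.0002474877650195967))
```

>>> servo_tool(
  targets=[
    [0.05, 0.06, -1.2, 0, 50],
    [0.05, 0.06, -2.4, 0, 45],
    [0.05, 0.06, -3.6, 0, 45],
    [0.05, 0.06, -4.5, 0, 45],
    [0.05, 0.06, -5, 0, 45],
  ],
)

```text
time_s: 19.62
tcp_pos: [0.437, 0.3606, 0.0375]
ee_rot: [[-0.209, -0.978, -0.004], [-0.978, 0.209, -0.005], [0.005, 0.003, -1.0]]
wrist_force: [0.4, 0.0, 0.4]
gripper_width: 0.52
gripper_force: 0.0
```

>>> servo_tool(
  targets=[
    [0, 0, -0.3, 0, 45],
    [0, 0, -0.55, 0, 45],
    [0, 0, -0.68, 0, 45],
    [0, 0, -0.72, 0, 45],
    [0, 0, -0.72, 0, 45],
  ],
)

```text
time_s: 20.03
tcp_pos: [0.438, 0.3639, 0.0203]
ee_rot: [[-0.207, -0.978, 0.001], [-0.978, 0.207, 0.001], [-0.001, -0.001, -1.0]]
wrist_force: [-0.2, -0.7, 0.3]
gripper_width: 0.515
gripper_force: 0.0
```

>>> servo_tool(
  targets=[
    [0, 0, 0, 0, 35],
    [0, 0, 0, 0, 25],
    [0, 0, 0, 0, 15],
    [0, 0, 0, 0, 10],
    [0, 0, 0, 0, 10],
  ],
)

```text
time_s: 20.45
tcp_pos: [0.4375, 0.3637, 0.02]
ee_rot: [[-0.206, -0.978, 0.0], [-0.978, 0.206, 0.001], [-0.001, -0.0, -1.0]]
wrist_force: [0.1, -0.9, 0.6]
gripper_width: 0.224
gripper_force: 0.0
```

>>> servo_tool(
  targets=[
    [0, 0, 0, 0, 10],
    [0, 0, 0, 0, 10],
    [0, 0, 0, 0, 10],
    [0, 0, 0, 0, 10],
    [0, 0, 0, 0, 10],
  ],
)

```text
time_s: 20.87
tcp_pos: [0.4375, 0.3637, 0.0199]
ee_rot: [[-0.206, -0.978, 0.0], [-0.978, 0.206, 0.0], [-0.0, -0.0, -1.0]]
wrist_force: [-1.7, 0.4, 3.3]
gripper_width: 0.195
gripper_force: 30.0
```

Key ring gripped at 17 mm. Carrying it high to above the dish, turning it into line with the board.

>>> servo_tool(
  targets=[
    [0, 0, 0.6, 0, 10],
    [0, 0, 1.8, 0, 10],
    [0, 0, 3, 0, 10],
    [0, 0, 4.2, 0, 10],
    [0, 0, 5.4, 0, 10],
  ],
)

```text
time_s: 21.28
tcp_pos: [0.4372, 0.3631, 0.1828]
ee_rot: [[-0.207, -0.978, -0.001], [-0.978, 0.207, -0.001], [0.001, 0.001, -1.0]]
wrist_force: [0.6, 1.2, -0.6]
gripper_width: 0.2
gripper_force: 30.0
```

>>> servo_tool(
  targets=[
    [0.2, -0.6, 0.5, 0.05, 10],
    [0.5, -1.7, 0.6, 0.1, 10],
    [0.9, -2.8, 0.6, 0.2, 10],
    [1.3, -3.9, 0.6, 0.3, 10],
    [1.7, -5, 0.6, 0.3, 10],
  ],
)

```text
time_s: 21.7
tcp_pos: [0.4884, 0.2121, 0.1995]
ee_rot: [[0.096, -0.995, -0.0], [-0.995, -0.096, 0.0], [-0.0, 0.0, -1.0]]
wrist_force: [0.8, -0.4, -0.6]
gripper_width: 0.2
gripper_force: 30.0
```

>>> servo_tool(
  targets=[
    [0.4, -1.1, 0, 0, 10],
    [0.8, -2.2, 0, 0, 10],
    [1.2, -3.3, 0, 0, 10],
    [1.6, -4.4, 0, 0, 10],
    [2, -5.5, 0, 0, 10],
  ],
)

```text
time_s: 22.12
tcp_pos: [0.5485, 0.0468, 0.1992]
ee_rot: [[0.092, -0.996, -0.001], [-0.996, -0.092, 0.0], [-0.0, 0.001, -1.0]]
wrist_force: [0.6, 0.1, -0.1]
gripper_width: 0.202
gripper_force: 30.0
```

>>> servo_tool(
  targets=[
    [0.5, -1.2, 0, 0, 10],
    [1, -2.4, 0, 0, 10],
    [1.5, -3.6, 0, 0, 10],
    [2, -4.8, 0, 0, 10],
    [2.5, -6, 0, 0, 10],
  ],
)

```text
time_s: 22.53
tcp_pos: [0.6236, -0.1334, 0.199]
ee_rot: [[0.092, -0.996, -0.001], [-0.996, -0.092, 0.0], [-0.0, 0.001, -1.0]]
wrist_force: [0.9, 1.0, -0.1]
gripper_width: 0.201
gripper_force: 30.0
```

>>> servo_tool(
  targets=[
    [0.1, -0.6, 0, 0, 10],
    [0.1, -1.1, 0, 0, 10],
    [0.1, -1.1, 0, 0, 10],
    [0.1, -1.1, 0, 0, 10],
    [0.1, -1.1, 0, 0, 10],
  ],
)

```text
time_s: 22.95
tcp_pos: [0.626, -0.1636, 0.1995]
ee_rot: [[0.093, -0.996, -0.001], [-0.996, -0.093, 0.0], [-0.0, 0.0, -1.0]]
wrist_force: [-0.7, 0.8, -0.6]
gripper_width: 0.203
gripper_force: 30.0
```

```bash
python3 look.py w7
```

```text
23.0 [ 0.6262 -0.1633  0.1997] ytool -174.7 cam [ 0.632 -0.229  0.344]
```

View pics/w7.png

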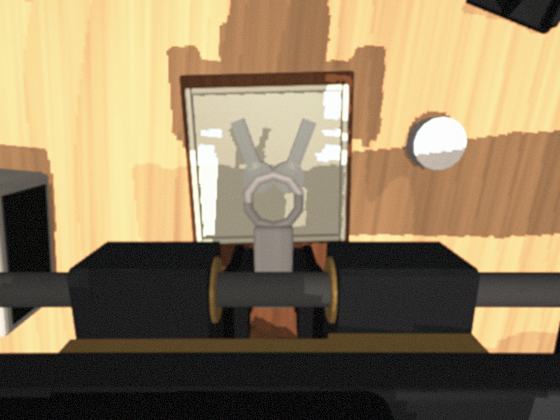

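The key ring is held along the tool's x over the dish. The dish's far outer corners are at (186,88) and (350,83), and its near edge is at about row 243.

```bash
python3 - <<'E'
from h import *
w=pickle.load(open('w7.pkl','rb'));np.set_printoptions(precision=4,suppress=True)
A,B=[onz(w,p,.024)[:2] for p in((186,88),(350,83))]
C,D=[onz(w,p,.024)[:2] for p in((198,243),(347,243))]
e=B-A;print(A,B,C,D,'side',np.linalg.norm(e),'dir',np.degrees(np.arctan2(e[1],e[0])))
e/=np.linalg.norm(e);n=np.array([-e[1],e[0]]);n*=np.sign(n[1])
print('c from far',(A+B)/2+n*.068,'mean4',(A+B+C+D)/4)
for z in(.18,.17):print(z,'ring',onz(w,(273,200),z),'tips',onz(w,(273.5,122),z))
E
```

```text
[ 0.7061 -0.248 ] [ 0.572  -0.2645] [ 0.6905 -0.1143] [ 0.5546 -0.127 ] side 0.13511707619586447 dir -172.9960617655059
c from far [ 0.6307 -0.1888] mean4 [ 0.6308 -0.1885]
0.18 ring [ 0.6291 -0.194   0.18  ] tips [ 0.6321 -0.2283  0.18  ]
0.17 ring [ 0.6289 -0.1918  0.17  ] tips [ 0.6321 -0.2283  0.17  ]
```

>>> servo_tool(
  targets=[
    [0.05, 0, -1.1, 0, 10],
    [0.05, 0, -2.2, 0, 10],
    [0.05, 0, -3.3, 0, 10],
    [0.05, 0, -4.3, 0, 10],
    [0.05, 0, -5, 0, 10],
  ],
)

```text
time_s: 23.42
tcp_pos: [0.6264, -0.1627, 0.047]
ee_rot: [[0.093, -0.996, -0.003], [-0.996, -0.093, 0.001], [-0.001, 0.003, -1.0]]
wrist_force: [-0.1, -0.7, -1.3]
gripper_width: 0.198
gripper_force: 30.0
```

>>> servo_tool(
  targets=[
    [0, 0, -0.2, 0, 10],
    [0, 0, -0.35, 0, 10],
    [0, 0, -0.45, 0, 10],
    [0, 0, -0.45, 0, 10],
    [0, 0, -0.45, 0, 10],
  ],
)

```text
time_s: 23.83
tcp_pos: [0.6291, -0.1643, 0.0379]
ee_rot: [[0.092, -0.996, 0.003], [-0.996, -0.092, -0.0], [0.001, -0.003, -1.0]]
wrist_force: [-1.3, -0.2, 0.7]
gripper_width: 0.199
gripper_force: 30.0
```

>>> servo_tool(
  targets=[
    [0, 0, -0.04, 0, 10],
    [0, 0, -0.04, 0, 10],
    [0, 0, -0.04, 0, 10],
    [0, 0, -0.04, 0, 10],
    [0, 0, -0.04, 0, 10],
  ],
)

```text
time_s: 24.25
tcp_pos: [0.6281, -0.1645, 0.0352]
ee_rot: [[0.092, -0.996, 0.0], [-0.996, -0.092, -0.0], [0.0, -0.0, -1.0]]
wrist_force: [-0.2, -0.3, -0.7]
gripper_width: 0.202
gripper_force: 30.0
```

>>> servo_tool(
  targets=[
    [0, 0, -0.03, 0, 10],
    [0, 0, -0.03, 0, 10],
    [0, 0, -0.03, 0, 10],
    [0, 0, -0.03, 0, 10],
    [0, 0, -0.03, 0, 10],
  ],
)

```text
time_s: 24.67
tcp_pos: [0.6281, -0.1645, 0.035]
ee_rot: [[0.092, -0.996, 0.001], [-0.996, -0.092, -0.0], [0.0, -0.0, -1.0]]
wrist_force: [-1.8, 1.3, 4.6]
gripper_width: 0.195
gripper_force: 30.0
```

>>> servo_tool(
  targets=[
    [0, 0, 0, 0, 17],
    [0, 0, 0, 0, 20],
    [0, 0, 0, 0, 27],
    [0, 0, 0, 0, 35],
    [0, 0, 0, 0, 40],
  ],
)

```text
time_s: 25.08
tcp_pos: [0.6279, -0.1644, 0.0336]
ee_rot: [[0.092, -0.996, -0.0], [-0.996, -0.092, 0.0], [-0.0, 0.0, -1.0]]
wrist_force: [0.4, -0.1, -0.6]
gripper_width: 0.377
gripper_force: 0.0
```

>>> servo_tool(
  targets=[
    [0, 0, 0, 0, 40],
    [0, 0, 0.2, 0, 40],
    [0, 0, 0.7, 0, 40],
    [0, 0, 1.6, 0, 40],
    [0, 0, 2.8, 0, 40],
  ],
)

```text
time_s: 25.5
tcp_pos: [0.6261, -0.1643, 0.1164]
ee_rot: [[0.091, -0.996, -0.006], [-0.996, -0.091, 0.001], [-0.001, 0.006, -1.0]]
wrist_force: [-0.5, 0.7, 0.1]
gripper_width: 0.458
gripper_force: 0.0
```

>>> servo_tool(
  targets=[
    [0, 0, 1.2, 0, 40],
    [-0.8, 0, 2.4, 0, 40],
    [-1.6, 0, 2.8, 0, 40],
    [-2.4, 0, 2.8, 0, 40],
    [-3.5, 0, 2.8, 0, 40],
  ],
)

```text
time_s: 25.92
tcp_pos: [0.5237, -0.1645, 0.2039]
ee_rot: [[0.092, -0.996, 0.005], [-0.996, -0.092, -0.0], [0.001, -0.005, -1.0]]
wrist_force: [0.3, -0.6, 0.5]
gripper_width: 0.456
gripper_force: 0.0
```

>>> servo_tool(
  targets=[
    [-1, 0, 0.5, 0, 40],
    [-1.5, 0, 1, 0, 40],
    [-1.5, 0, 1, 0, 40],
    [-1.5, 0, 1, 0, 40],
    [-1.5, 0, 1, 0, 40],
  ],
)

```text
time_s: 26.33
tcp_pos: [0.4785, -0.1643, 0.232]
ee_rot: [[0.092, -0.996, 0.001], [-0.996, -0.092, 0.0], [-0.0, -0.001, -1.0]]
wrist_force: [0.0, 0.4, -0.8]
gripper_width: 0.458
gripper_force: 0.0
```

```bash
python3 - <<'E'
from station import r
import cv2,pickle,numpy as np
d={n:r.capture(n) for n in('scene','top')};pickle.dump(d,open('b.pkl','wb'))
def crop(n,x,y,w,h):
    return cv2.resize(d[n]['pixels'][y:y+h,x:x+w,::-1],None,fx=3,fy=3,interpolation=cv2.INTER_CUBIC)
cv2.imwrite('pics/b_scene.png',crop('scene',160,120,240,195)); cv2.imwrite('pics/b_top.png',crop('top',165,140,220,110))
E
```

```text
(no output)
```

View pics/b_scene.png

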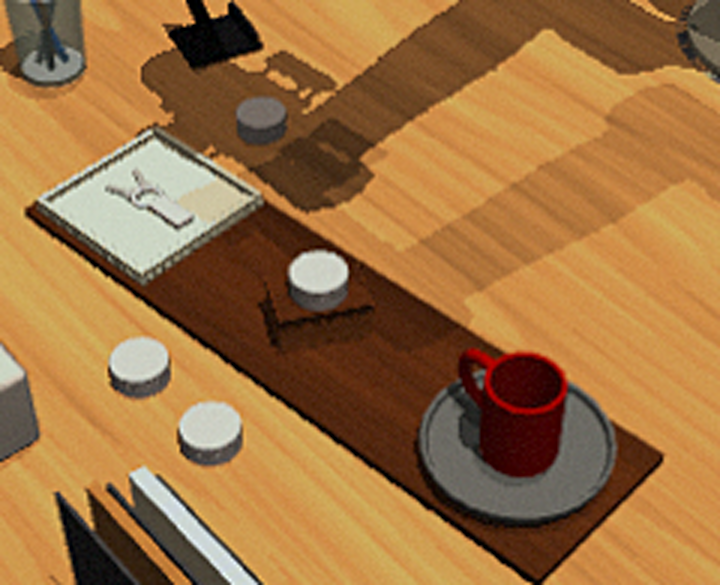

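View pics/b_top.png

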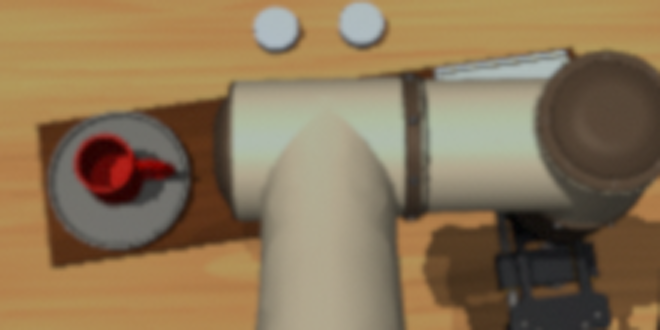

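The scene crop shows the key ring in the dish with its fob end at (190,222) and tips around (123,179). The tin sits on the box at (318,274) and the mug stands in the tray with its rim at (525,383). In the top crop the mug rim is at (104,165). Now I'll check the numbers.

```bash
python3 - <<'E'
from h import *
d=pickle.load(open('b.pkl','rb'));np.set_printoptions(precision=4,suppress=True)
S=lambda x,y:(d['scene'],(160+x/3,120+y/3));T=lambda x,y:(d['top'],(165+x/3,140+y/3))
print('mug',onz(*S(525,383),.092),tri([S(525,383),T(104,165)]),'tray scene',onz(*S(516,447),.028),'top',onz(*T(120,180),.028))
print('tin',onz(*S(318,274),.064))
C=np.array([onz(*S(*p),.024) for p in[(37,203),(155,130),(263,203),(147,277)]]);print('dish',C.mean(0))
print('key mid',(onz(*S(190,222),.019)+onz(*S(123,179),.018))/2, 'bottom lid corners',onz(*S(278,326),.044),onz(*S(372,306),.044),onz(*S(266,287),.044))
E
```

```text
mug [0.5867 0.2111 0.092 ] (array([0.5832, 0.2082, 0.087 ]), np.float64(6.734271355876806e-05)) tray scene [0.5906 0.2127 0.028 ] top [0.5822 0.203  0.028 ]
tin [0.6088 0.0124 0.064 ]
dish [ 0.6351 -0.181   0.024 ]
key mid [ 0.6275 -0.1847  0.0185] bottom lid corners [0.6548 0.0204 0.044 ] [0.5867 0.0502 0.044 ] [ 0.6359 -0.0189  0.044 ]
```

The mug is about 4 mm off the tray centre and the tin about 4 mm off the box centre. The key ring reads about 8 mm off in this coarse view, so I'll take one wrist view to be sure.

>>> servo_tool(
  targets=[
    [1, 0.2, 0, 0, 40],
    [2, 0.4, 0, 0, 40],
    [3, 0.6, 0, 0, 40],
    [4, 0.8, 0, 0, 40],
    [5, 1, 0, 0, 40],
  ],
)

```text
time_s: 26.85
tcp_pos: [0.6297, -0.134, 0.2303]
ee_rot: [[0.092, -0.996, -0.002], [-0.996, -0.092, -0.0], [-0.0, 0.002, -1.0]]
wrist_force: [0.4, -0.7, -0.1]
gripper_width: 0.459
gripper_force: 0.0
```

>>> servo_tool(
  targets=[
    [0, 0, 0, 0, 40],
    [0, 0, 0, 0, 40],
    [0, 0, 0, 0, 40],
    [0, 0, 0, 0, 40],
    [0, 0, 0, 0, 40],
  ],
)

```text
time_s: 27.27
tcp_pos: [0.6273, -0.1347, 0.2322]
ee_rot: [[0.092, -0.996, -0.0], [-0.996, -0.092, -0.0], [0.0, 0.0, -1.0]]
wrist_force: [0.0, -0.6, -0.7]
gripper_width: 0.459
gripper_force: 0.0
```

```bash
python3 look.py w8; python3 - <<'E'
import cv2
im=cv2.imread('pics/w8.png')[20:260,120:420];cv2.imwrite('pics/w8c.png',cv2.resize(im,None,fx=2.5,fy=2.5,interpolation=cv2.INTER_CUBIC))
E
```

```text
27.3167 [ 0.6273 -0.1347  0.2325] ytool -174.7 cam [ 0.634 -0.2    0.377]
```

View pics/w8c.png

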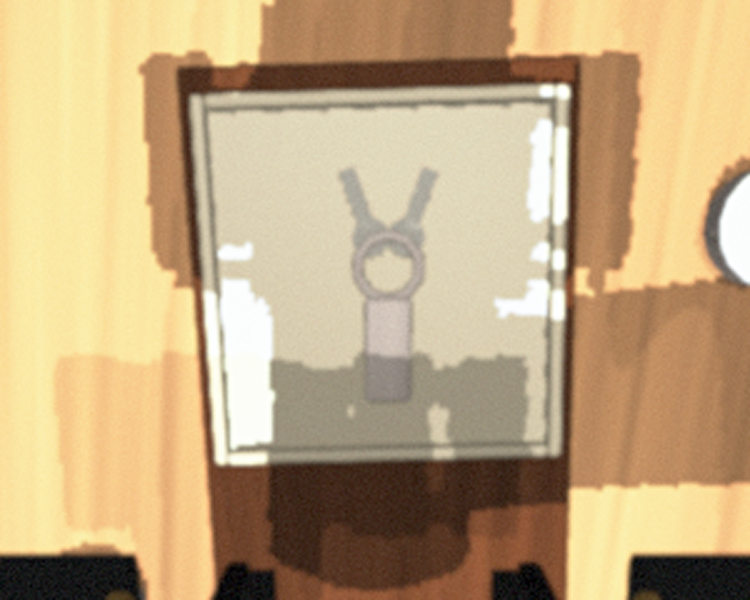

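The crop shows the dish corners at (190,97), (571,86), (560,455) and (217,465), the fob centre at (388,350) and the ring at (388,268).

```bash
python3 - <<'E'
from h import *
w=pickle.load(open('w8.pkl','rb'));g=lambda x,y,z:onz(w,(120+x/2.5,20+y/2.5),z)[:2]
C=np.array([g(*p,.024) for p in[(190,97),(571,86),(560,455),(217,465)]]);f=g(388,350,.023);k=g(388,268,.018);u=(k-f)/np.linalg.norm(k-f)
o=f+.026*u;print('dish',C.mean(0),'origin',o,'d',o-C.mean(0),'tip',g(388,170,.018)-o)
E
```

```text
dish [ 0.63160477 -0.18801068] origin [ 0.63039813 -0.1897518 ] d [-0.00120664 -0.00174112] tip [ 0.00371263 -0.03950801]
```

Key ring is within about 2 mm of the dish centre, flat. Everything is in place and the gripper touches nothing, so I'm handing it in.

```bash
python3 -c "
from station import r
print(r.finish_job())"
```

```text
the job is handed in; nothing more can be done
None
```

The job is handed in at about 27 s with no verdict returned; by my measurements the key ring is 2 mm off the dish centre, the mug 4 mm off the tray centre, the box on the board's centre (about 2–4 mm by where I set it down) and the tin 4 mm off the box centre, and the arm never went near the phone stand, tumbler or large tin.

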